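# Sort the bottles and dishes left on the bench into the tray

## Task

The plating is finished: sort what is left at the front of the bench into the four blocks of the grey tray. Stand the larger and the smaller reagent bottle each in the round well made for its size, and put each petri dish, upright and centred, on top of the pile of dishes of its own size (both large dishes on the large pile, the small dish on the small pile). Piles are of unknown height: set each thing down on what carries it before letting go, never drop it, and do not tip a bottle over.

Things in the scene. Friction and masses are not known exactly. Their poses are not given: they have to be found in the camera images.
- bottle_large: the larger reagent bottle: white with a blue band and a blue screw cap, 115 mm high, body 50 mm in diameter up to about 75 mm, then a shoulder and a 31 mm cap (from 100 mm up, does not turn); 0.15 to 0.3 kg. Stands on the bench; origin at the centre of its underside, z up along its axis.
- bottle_small: the smaller reagent bottle: white with a blue band and a red screw cap, 85 mm high, body 40 mm in diameter up to about 58 mm, then a shoulder and a 26 mm cap (from 74 mm up, does not turn); 0.1 to 0.23 kg. Origin at the centre of its underside, z up along its axis.
- dish_large_1: a large petri dish with its lid on and sand-coloured agar: 58 mm in diameter, 15 mm high, rigid, one piece, 30 g. Lies on the bench, lid up; origin at the centre of its underside, z up.
- dish_large_2: the other large petri dish, just like dish_large_1 (58 mm in diameter, 15 mm high); origin at the centre of its underside, z up. The two are interchangeable: one ends on the pile, the other on top of the first.
- dish_small: the small petri dish with its lid on and sand-coloured agar: 40 mm in diameter, 12 mm high, rigid, one piece, 15 g. Origin at the centre of its underside, z up.
- well_large: the larger bottle's well: white 96 x 96 x 30 mm block, one of four side by side in the grey tray (18 mm rim), 99 mm apart, in any order. Origin: centre of its underside, 3 mm above the bench; y runs along the row, x across. In its middle an empty round well, 62 mm wide with a 3 mm chamfer at the mouth, 26 mm deep (floor 4 mm above the origin).
- well_small: the smaller bottle's well: white 96 x 96 x 30 mm block, one of four side by side in the grey tray (18 mm rim), 99 mm apart, in any order. Origin: centre of its underside, 3 mm above the bench; y runs along the row, x across. In its middle an empty round well, 50 mm wide with a 3 mm chamfer at the mouth, 26 mm deep (floor 4 mm above the origin).
- nest_large: the large (58 mm) dishes' nest: white 96 x 96 x 30 mm block, one of four side by side in the grey tray (18 mm rim), 99 mm apart, in any order. Origin: centre of its underside, 3 mm above the bench; y runs along the row, x across. Its centred pile of dishes like it is fixed, of unknown height: its flat top is 34 to 64 mm above the origin, new at each start; look, or lower until contact.
- nest_small: the small (40 mm) dishes' nest: white 96 x 96 x 30 mm block, one of four side by side in the grey tray (18 mm rim), 99 mm apart, in any order. Origin: centre of its underside, 3 mm above the bench; y runs along the row, x across. Its centred pile of dishes like it is fixed, of unknown height: its flat top is 34 to 64 mm above the origin, new at each start; look, or lower until contact.
Mind the look-alikes: they are no part of the job. Leave any orange look-alike of the dish_large_1 alone.

How it is judged:
By the outcome, as a careful person would: the job done as asked, in the order asked, and still so for the second after the job is handed in, with the robot touching nothing.
It also fails if it takes over 144 s, if anything falls off the work surface, if the arm or the gripper's body presses on something with over 40 N, if the wrist force passes 120 N, or if a joint passes its speed limit or range.

## Robot

A 6-joint arm with a two-finger parallel gripper is mounted at the origin on a cart in front of the work surface, level with it; the furniture and walls round the work are solid. World frame = base frame: x ahead of the robot, y to its left, z up, the work surface at z = 0. Lengths are in m, angles in rad, forces in N, time in s.
With the tool pointing down it reaches from about 0.3 to 0.775 m from the base axis. Payload 14.6 kg.
Tool frame: the origin (TCP) lies between the finger pads; the fingertips stand 14 mm ahead of it and the grasp point (between the pads) lies 5 mm behind it; z points along the fingers, y is the line along which they close (so a half turn about z gives the same grasp; the last joint's range is limited). The gripper opens to 94 mm and grips with 3 to 60 N. Pads are 16 mm wide; open, the fingers measure 119 mm over their backs; the gripper's body (75 mm by 177 mm) begins 78 mm behind the grasp point.
Start: joints at [1.266, 0.3, 1.521, -0, 1.321, -0.067], TCP at [0.13, 0.535, 0.219] pointing down, gripper open.
Joint ranges: [-3.03, 3.03], [-0.79, 2.21], [0.23, 2.52], [-1.04, 4.18], [0, 3.07], [-2.55, 2.55]. Speed limits (rad/s): [2.22, 2.22, 2.57, 3.14, 3.14, 3.14].

## Interface

Orientations are given as [roll, pitch, yaw] about the fixed x, y, z axes, in that order (R = Rz(yaw) Ry(pitch) Rx(roll)).
In Python, from station import ctrl gives the robot as it stands. The module is installed in compiled form; this text tells all that it offers.
- The arm moves only by the tool move_arm, never from a script. Its argument "targets" is a list of rows, each a list of 7 numbers: the opening, from -1 (shut) to 1 (fully open), then the shift along the tool's x, y, z in units of 50 mm (1.0 is 50 mm), then the turn, a rotation vector about the tool's x, y, z in rad. A call has 1 to 12 rows; each row is the pose to reach, as a shift and turn from the pose commanded when the call began, along the tool's axes at that moment; what a row does not reach only later rows make up. A row lasts 1/10 s, in which the tool goes at most 50 mm and 8.59 degrees, less where a joint would pass 70% of its speed; a pose out of reach is approached as far as the arm can. A call with a gripper value outside its range is refused whole. The fingers move at their own pace and stop on an object; "grip_force" is the grip in N (left out, the last holds). Time passes only in rows, so rows that repeat a pose let the fingers close. It gives the time, the measured TCP pose, the force, the opening and the grip force at its end, in the units of the state.
- ctrl.get_obs(): the state, without advancing time (a new reading comes with each control period).
- ctrl.camera(name): name is "side" or "top"; returns (picture, depth): 420x560x3 uint8, red, green, blue; 420x560 float32, m along the optical axis (not along the pixel's ray), 0 where there is no reading.
- ctrl.camera_params(name): a dict with "intrinsics" (3x3 intrinsics, pixels), "rvec" (rotation vector, rad) and "tvec" (3), from world to camera coordinates, as OpenCV has them. Camera axes: x right, y down, z forward; pixel columns grow to the right and rows downward; lengths in m; the calibration is good to about 2 mm. A picture is of the moment at which its call begins. camera_params takes no time and is no camera call.
- ctrl.hand_in(): hands the job in; it is judged then, once.
Trained networks look in the newest picture that a camera, given by its name, has taken for a name from the list of things; names that differ only in an ending like _2 or _b are one class to them, and where a whole thing is asked for, a point or a joint stands for the part that bears it (a point fixed in the world has none). Each returns a list of dicts, best first, with "score" (0 to 1); they miss things now and then, are a little off and sometimes report something else, mostly with a low value. They report only what shows in the picture. A call takes as long as a camera call. They do not tell look-alikes from the thing itself.
- ctrl.cut_out(camera, target): "region" (420x560 bool, what is visible of it) and "point" ([column, row] in pixels, amid what is visible of it).
- ctrl.tip_of(camera, target): "point" ([column, row] in pixels: a listed point, or the origin of a listed thing).
The state is a dict: "time_s": time; "qpos": joint angles; "joint_vel": joint speeds; "tau": joint torques, N m; "ee_pos": TCP position; "eef_rot": TCP orientation; "force": force on the tool from outside, world axes, zero at the start; "moment": the same for the moment, N m; "grip_width": finger opening in m; "grip_force": force on a finger pad.
Only numpy, scipy, OpenCV 4.12 (cv2) and the standard library are available. Lean on these libraries where they do the work, as an engineer would, in place of code of your own. Each camera call takes 0.05 s, during which the arm holds its last target. There are 200 camera calls.

## Working session

There is one attempt and no reset: what is moved stays moved. The work goes in short steps, Python scripts to look and compute and a tool call to move; the robot and the scene stay as the last step left them, time stands still between calls to the robot, and variables do not carry over. Pictures are saved under pics/ and viewed, at most 14 in all, crops included, and the job is handed in when it is done.

Besides the shell and the picture viewer there is one more tool, called after ">>>" as a command line: name --pt "numbers of a row" for each row, then --argument value for the rest. move_arm: Moves the arm, as the interface text tells. Its arguments: {"type":"object","properties":{"targets":{"type":"array"},"grip_force":{"type":"number"}},"required":["targets"]}

```bash
mkdir -p pics
cat > h.py <<'E'
import numpy as np, cv2
from station import ctrl
def snap(n,f=None):
    im,d=ctrl.camera(n)
    if f: cv2.imwrite('pics/'+f,im[:,:,::-1])
    return im,d
def cloud(n,d):
    p=ctrl.camera_params(n);K=np.array(p['intrinsics']);R=cv2.Rodrigues(np.array(p['rvec'],float))[0];t=np.array(p['tvec']).ravel()
    v,u=np.mgrid[:420,:560]
    c=np.stack([(u-K[0,2])/K[0,0]*d,(v-K[1,2])/K[1,1]*d,d],-1)
    w=(c-t)@R; w[d<=0]=np.nan
    return w
E
python3 - <<'E'
from h import *
for n in('side','top'):
    im,d=snap(n,n+'0.png'); w=cloud(n,d); np.save(n+'_w.npy',w)
    p=ctrl.camera_params(n);R=cv2.Rodrigues(np.array(p['rvec'],float))[0]
    print(n,-R.T@np.array(p['tvec']).ravel(),R[2])
    for t in 'bottle_large bottle_small dish_large_1 dish_small well_large well_small nest_large nest_small'.split():
        for r in ctrl.cut_out(n,t)[:4]:
            m=r['region']; q=w[m]; q=q[~np.isnan(q[:,0])]
            if len(q)==0: print(t,r['score'],'nodepth');continue
            zt=np.percentile(q[:,2],97); top=q[q[:,2]>zt-.006]
            print(t,round(r['score'],2),np.round(r['point']),m.sum(),'ztop',zt.round(4),'med',np.median(q,0).round(3),'topmid',((top.max(0)+top.min(0))/2).round(4),'ext',np.ptp(top,0).round(3),'rgb',im[m].mean(0).round())
E
```

```text
side [ 0.55149096 -0.88485649  0.58165942] [-0.00704647  0.83802886 -0.5455804 ]
bottle_large 0.61 [238. 172.] 851 ztop 0.1155 med [0.454 0.07  0.061] topmid [0.4519 0.0859 0.1134] ext [0.028 0.033 0.008] rgb [125. 130. 130.]
bottle_small 0.72 [239. 145.] 174 ztop 0.0864 med [0.447 0.22  0.068] topmid [0.4432 0.227  0.0845] ext [0.024 0.029 0.006] rgb [139. 110.  99.]
dish_large_1 0.85 [200. 295.] 802 ztop 0.0173 med [ 0.404 -0.296  0.015] topmid [ 0.4032 -0.2904  0.0151] ext [0.058 0.061 0.007] rgb [190. 122.  50.]
dish_large_1 0.81 [227. 229.] 491 ztop 0.0173 med [ 0.444 -0.101  0.015] topmid [ 0.4426 -0.0951  0.0149] ext [0.056 0.06  0.007] rgb [168. 164. 150.]
dish_large_1 0.78 [234. 329.] 883 ztop 0.0172 med [ 0.478 -0.375  0.015] topmid [ 0.4773 -0.3693  0.0149] ext [0.055 0.06  0.007] rgb [169. 164. 150.]
dish_small 0.68 [236. 269.] 282 ztop 0.0139 med [ 0.466 -0.219  0.012] topmid [ 0.4656 -0.2133  0.0117] ext [0.037 0.04  0.008] rgb [149. 146. 131.]
well_large 0.68 [322. 169.] 623 ztop 0.0354 med [0.654 0.144 0.033] topmid [0.6515 0.1241 0.0333] ext [0.096 0.098 0.007] rgb [
[... 1877 characters left out ...]
93 ztop 0.0157 med [ 0.462 -0.211  0.012] topmid [ 0.4618 -0.2119  0.0136] ext [0.037 0.041 0.008] rgb [102.  99.  88.]
well_large 0.83 [207. 161.] 1425 ztop 0.0363 med [0.65  0.124 0.032] topmid [0.6488 0.1221 0.035 ] ext [0.101 0.102 0.009] rgb [118. 120. 111.]
well_small 0.96 [281. 172.] 1319 ztop 0.0364 med [ 0.635 -0.076  0.032] topmid [ 0.6333 -0.0756  0.0349] ext [0.1   0.097 0.009] rgb [122. 124. 115.]
nest_large 0.97 [172. 169.] 995 ztop 0.0367 med [0.65  0.22  0.033] topmid [0.6561 0.2218 0.0386] ext [0.102 0.101 0.016] rgb [120. 122. 113.]
nest_small 0.64 [244. 174.] 1091 ztop 0.0369 med [0.634 0.024 0.033] topmid [0.6408 0.0255 0.0356] ext [0.1   0.097 0.009] rgb [123. 125. 115.]
```

View pics/side0.png

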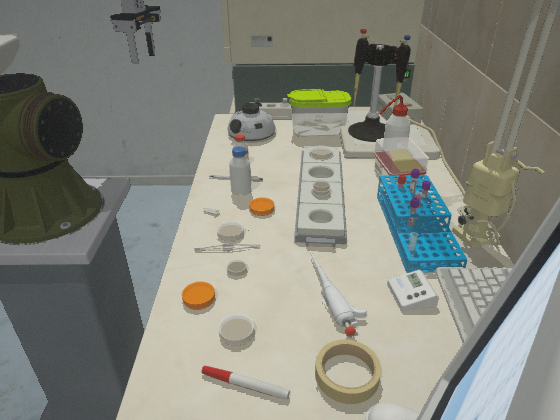

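View pics/top0.png

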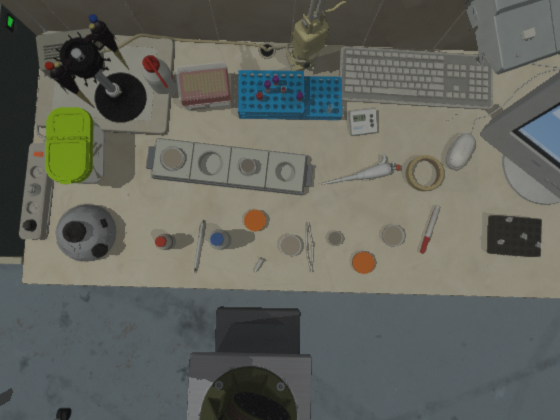

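Run:
```python
from h import *
o=ctrl.get_obs();print({k:np.round(o[k],3) for k in('time_s','ee_pos','eef_rot','grip_width','force')})
# tray row geometry & piles
for n in('side','top'):
    w=np.load(n+'_w.npy')
    ok=~np.isnan(w[...,0])
    b=ok&(abs(w[...,2]-.0335)<.004)&(w[...,0]>.55)&(w[...,1]>-.15)&(w[...,1]<.3)&(w[...,0]<.75)
    pts=w[b][:,:2].astype(np.float32)
    print(n,cv2.minAreaRect(pts))
    for c in((.64,.024),(.657,.222)):
        m=ok&(np.hypot(w[...,0]-c[0],w[...,1]-c[1])<.045)&(w[...,2]>.037)
        q=w[m]; 
        zt=np.percentile(q[:,2],95);t=q[q[:,2]>zt-.006]
        print(c,len(q),'z pct',np.percentile(q[:,2],[5,25,50,75,95]).round(4),cv2.minEnclosingCircle(t[:,:2].astype(np.float32)), np.histogram(q[:,2],bins=np.arange(.036,.08,.003))[0])
```

```text
{'time_s': np.float64(0.9), 'ee_pos': array([0.13 , 0.535, 0.219]), 'eef_rot': array([3.141, 0.   , 2.904]), 'grip_width': np.float64(0.094), 'force': array([-0.103,  0.28 ,  0.153])}
side ((0.6645757555961609, 0.08847078680992126), (0.43550539016723633, 0.13288462162017822), 83.91593933105469)
(0.64, 0.024) 245 z pct [0.0392 0.0463 0.0558 0.0575 0.0587] ((0.6432570219039917, 0.022554870694875717), 0.022323492914438248) [10 19 21 22 14 17 56 85  1  0  0  0  0  0]
(0.657, 0.222) 222 z pct [0.039  0.0441 0.0456 0.0465 0.0476] ((0.6616095900535583, 0.22108414769172668), 0.03259856253862381) [ 11  24  42 140   5   0   0   0   0   0   0   0   0   0]
top ((0.6666373014450073, 0.09014323353767395), (0.4295947849750519, 0.13786710798740387), 85.28270721435547)
(0.64, 0.024) 221 z pct [0.0379 0.0548 0.0566 0.0583 0.0602] ((0.6411347985267639, 0.023963265120983124), 0.01983177475631237) [17  4  6  5  0 13 82 79 14  1  0  0  0  0]
(0.657, 0.222) 417 z pct [0.0415 0.0437 0.0452 0.0465 0.0485] ((0.6569689512252808, 0.22156648337841034), 0.02981724962592125) [ 11  21 159 194  32   0   0   0   0   0   0   0   0   0]
```

The side view shows the large bottle at (240,170) with the small one behind it. The target dishes are at (230,231), (237,330) and, small, (237,268), and the orange look-alikes are at (262,207) and (199,295). The top view shows the tray in this order: nest_large (172,160), well_large (208,162), nest_small (248,166), well_small (285,170). I'll keep yaw = π/2 (closing along world x) for everything.

>>> move_arm --pt "1 -8.33 -7.2 0 0 0 1.333" --pt "1 -8.33 -7.2 0 0 0 1.333" --pt "1 -8.33 -7.2 0 0 0 1.333" --pt "1 -8.33 -7.2 0 0 0 1.333" --pt "1 -8.33 -7.2 0 0 0 1.333" --pt "1 -8.33 -7.2 0 0 0 1.333" --pt "1 -8.33 -7.2 0 0 0 1.333" --pt "1 -8.33 -7.2 0 0 0 1.333" --pt "1 -8.33 -7.2 0 0 0 1.333" --pt "1 -8.33 -7.2 0 0 0 1.333" --pt "1 -8.33 -7.2 0 0 0 1.333" --pt "1 -8.33 -7.2 0 0 0 1.333"

```text
time_s: 2.1
ee_pos: [0.4516, 0.0826, 0.2193]
eef_rot: [3.141, 0.001, 1.566]
force: [0.1, 0.5, 0.1]
grip_width: 0.0939
grip_force: 0.0
```

>>> move_arm --pt "1 0.08 -0.03 0.6 0 0 0" --pt "1 0.08 -0.03 1.2 0 0 0" --pt "1 0.08 -0.03 1.8 0 0 0" --pt "1 0.08 -0.03 2.4 0 0 0" --pt "1 0.08 -0.03 3.0 0 0 0" --pt "1 0.08 -0.03 3.28 0 0 0" --pt "1 0.08 -0.03 3.28 0 0 0" --pt "-1 0.08 -0.03 3.28 0 0 0" --pt "-1 0.08 -0.03 3.28 0 0 0" --pt "-1 0.08 -0.03 3.28 0 0 0" --pt "-1 0.08 -0.03 3.28 0 0 0" --pt "-1 0.08 -0.03 3.28 0 0 0" --grip_force 20

```text
time_s: 3.3
ee_pos: [0.4482, 0.0906, 0.0558]
eef_rot: [3.141, -0.0, 1.571]
force: [-0.4, -0.1, -0.1]
grip_width: 0.0576
grip_force: 0.0
```

Run:
```python
from h import *
for n in('top','side'):
    im,d=snap(n,n+'1.png')
o=ctrl.get_obs();print({k:np.round(o[k],4) for k in('time_s','ee_pos','eef_rot','grip_width','grip_force','force')})
```

```text
{'time_s': np.float64(3.4), 'ee_pos': array([0.4482, 0.0905, 0.0556]), 'eef_rot': array([ 3.1411, -0.    ,  1.5707]), 'grip_width': np.float64(0.0498), 'grip_force': np.float64(20.0911), 'force': array([ 0.2503,  0.1239, -0.1527])}
```

>>> move_arm --pt "-1 0 0 -0.4 0 0 0" --pt "-1 0 0 -0.9 0 0 0" --pt "-1 0 0 -1.4 0 0 0" --pt "-1 0.05 0.3 -1.6 0 0 0" --pt "-1 0.15 0.85 -1.6 0 0 0" --pt "-1 0.26 1.45 -1.6 0 0 0" --pt "-1 0.37 2.1 -1.6 0 0 0" --pt "-1 0.48 2.75 -1.6 0 0 0" --pt "-1 0.6 3.4 -1.6 0 0 0" --pt "-1 0.67 3.85 -1.6 0 0 0" --pt "-1 0.71 4.04 -1.6 0 0 0" --pt "-1 0.71 4.04 -1.6 0 0 0"

```text
time_s: 4.6
ee_pos: [0.6504, 0.1261, 0.1343]
eef_rot: [-3.14, 0.0, 1.571]
force: [-0.1, 0.1, -2.0]
grip_width: 0.05
grip_force: 20.0
```

```bash
cat >> h.py <<'E'
def seg(target,zlo,zhi,c,r=.05):
    "circle of points within zlo..zhi near c, both cameras"
    for n in('top','side'):
        im,d=snap(n);w=cloud(n,d)
        m=(np.hypot(w[...,0]-c[0],w[...,1]-c[1])<r)&(w[...,2]>zlo)&(w[...,2]<zhi)
        q=w[m]
        if len(q)>5: print(n,len(q),'z95',np.percentile(q[:,2],95).round(4),'mid',((q.max(0)+q.min(0))/2).round(4),'ext',np.ptp(q,0).round(3),'med',np.median(q,0).round(4))
        for r_ in ctrl.cut_out(n,target)[:3]:
            q=w[r_['region']];q=q[~np.isnan(q[:,0])]
            print('  cut',round(r_['score'],2),np.round(r_['point']),len(q),'min',np.percentile(q,3,axis=0).round(4),'max',np.percentile(q,97,axis=0).round(4),'topmid',(lambda t:((t.max(0)+t.min(0))/2).round(4))(q[q[:,2]>np.percentile(q[:,2],97)-.006]),'rgb',im[r_['region']].mean(0).round())
    o=ctrl.get_obs();print({k:np.round(o[k],4) for k in('time_s','ee_pos','eef_rot','grip_width','grip_force','force')})
    return im
E
python3 - <<'E'
from h import *
im=seg('bottle_large',.082,.15,(.65,.123),.03)
im,d=snap('side');w=cloud('side',d)
cv2.imwrite('pics/s2.png',cv2.resize(im[100:260,180:400,::-1],None,fx=3.5,fy=3.5))
E
```

```text
top 27 z95 0.1336 mid [0.6491 0.1002 0.1117] ext [0.024 0.004 0.051] med [0.6469 0.0993 0.1087]
side 570 z95 0.1471 mid [0.6507 0.1071 0.1159] ext [0.058 0.028 0.068] med [0.6491 0.1024 0.1193]
  cut 0.95 [322. 136.] 911 min [0.629  0.0961 0.0865] max [0.6741 0.1231 0.1949] topmid [0.6518 0.1214 0.1928] rgb [125. 131. 131.]
  cut 0.67 [233. 328.] 918 min [ 0.4528 -0.3971  0.0058] max [ 0.5026 -0.3441  0.0173] topmid [ 0.4771 -0.3691  0.0147] rgb [177. 172. 158.]
{'time_s': np.float64(4.8), 'ee_pos': array([0.6494, 0.1259, 0.1354]), 'eef_rot': array([-3.1411e+00,  1.0000e-04,  1.5708e+00]), 'grip_width': np.float64(0.0499), 'grip_force': np.float64(19.9983), 'force': array([-0.7118, -0.6244, -1.847 ])}
```

View pics/s2.png

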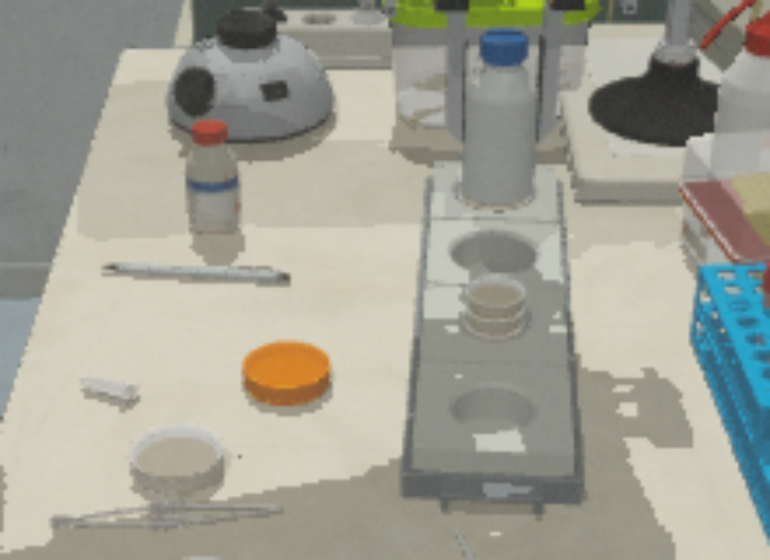

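The bottle hangs upright over the well, with its cap at crop (503,45), and is centred to about 1 mm. Lowering it.

>>> move_arm --pt "-1 0 0 0.3 0 0 0" --pt "-1 0 0 0.6 0 0 0" --pt "-1 0 0 0.85 0 0 0" --pt "-1 0 0 1.05 0 0 0" --pt "-1 0 0 1.2 0 0 0" --pt "-1 0 0 1.32 0 0 0" --pt "-1 0 0 1.4 0 0 0" --pt "-1 0 0 1.43 0 0 0" --pt "-1 0 0 1.44 0 0 0" --pt "-1 0 0 1.44 0 0 0"

```text
time_s: 5.85
ee_pos: [0.6502, 0.1261, 0.0638]
eef_rot: [3.141, -0.0, 1.571]
force: [0.2, 0.0, -3.3]
grip_width: 0.0497
grip_force: 20.0
```

>>> move_arm --pt "-1 0 0 0.02 0 0 0" --pt "-1 0 0 0.04 0 0 0" --pt "-1 0 0 0.05 0 0 0"

```text
time_s: 6.15
ee_pos: [0.6504, 0.1261, 0.0626]
eef_rot: [3.14, -0.0, 1.571]
force: [-6.9, -1.6, 14.9]
grip_width: 0.0497
grip_force: 20.0
```

>>> move_arm --pt "-1 0 0 -0.01 0 0 0" --pt "0.6 0 0 -0.01 0 0 0" --pt "0.6 0 0 -0.01 0 0 0" --pt "0.6 0 0 -0.01 0 0 0" --pt "0.7 0 0 -0.4 0 0 0" --pt "0.7 0 0 -1.0 0 0 0" --pt "1 0 0 -1.8 0 0 0" --pt "1 0 0 -2.6 0 0 0" --pt "1 0 0 -3.0 0 0 0"

```text
time_s: 7.05
ee_pos: [0.6508, 0.1262, 0.215]
eef_rot: [3.137, -0.001, 1.571]
force: [-0.8, -0.3, -0.6]
grip_width: 0.094
grip_force: 0.0
```

Run:
```python
from h import *
im=seg('bottle_large',.116,.13,(.65,.123),.03)
```

```text
top 20 z95 0.1247 mid [0.6501 0.1105 0.1216] ext [0.022 0.005 0.01 ] med [0.6492 0.1111 0.1212]
  cut 0.64 [213. 159.] 201 min [0.6258 0.0984 0.0167] max [0.6642 0.1159 0.1236] topmid [0.6021 0.0824 0.3053] rgb [89. 93. 94.]
side 88 z95 0.1241 mid [0.6531 0.1194 0.1205] ext [0.031 0.031 0.009] med [0.6525 0.1159 0.1218]
  cut 0.66 [321. 160.] 685 min [0.63   0.0964 0.0325] max [0.6744 0.124  0.1229] topmid [0.6516 0.1186 0.1211] rgb [129. 136. 137.]
{'time_s': np.float64(7.25), 'ee_pos': array([0.6498, 0.126 , 0.2101]), 'eef_rot': array([-3.1409e+00,  1.0000e-04,  1.5708e+00]), 'grip_width': np.float64(0.0938), 'grip_force': np.float64(0.0), 'force': array([-0.9895, -0.2463,  0.1065])}
```

>>> move_arm --pt "1 0.3 -0.6 0 0 0 0" --pt "1 0.75 -1.5 0 0 0 0" --pt "1 1.15 -2.3 0 0 0 0" --pt "1 1.55 -3.15 0 0 0 0" --pt "1 1.9 -3.9 0 0 0 0" --pt "1 2.03 -4.17 0.4 0 0 0" --pt "1 2.03 -4.17 1.1 0 0 0" --pt "1 2.03 -4.17 1.8 0 0 0" --pt "1 2.03 -4.17 2.4 0 0 0" --pt "1 2.03 -4.17 3.0 0 0 0" --pt "1 2.03 -4.17 3.24 0 0 0" --pt "1 2.03 -4.17 3.24 0 0 0"

```text
time_s: 8.45
ee_pos: [0.4404, 0.227, 0.047]
eef_rot: [-3.138, 0.002, 1.571]
force: [-0.2, -1.1, 0.1]
grip_width: 0.0941
grip_force: 0.0
```

>>> move_arm --pt "-1 0 0 0 0 0 0" --pt "-1 0 0 0 0 0 0" --pt "-1 0 0 0 0 0 0" --pt "-1 0 0 0 0 0 0" --pt "-1 0 0 0 0 0 0" --pt "-1 0 0 0 0 0 0" --pt "-1 0 0 0 0 0 0" --grip_force 20

```text
time_s: 9.15
ee_pos: [0.4415, 0.2275, 0.049]
eef_rot: [-3.142, 0.0, 1.571]
force: [-0.9, -0.1, -0.6]
grip_width: 0.0412
grip_force: 0.3
```

>>> move_arm --pt "-1 0 0 0 0 0 0" --pt "-1 0 0 -0.4 0 0 0" --pt "-1 0 0 -1.0 0 0 0" --pt "-1 -0.3 0.2 -1.6 0 0 0" --pt "-1 -0.9 0.6 -1.8 0 0 0" --pt "-1 -1.7 1.1 -1.8 0 0 0" --pt "-1 -2.5 1.6 -1.8 0 0 0" --pt "-1 -3.3 2.1 -1.8 0 0 0" --pt "-1 -4.1 2.6 -1.8 0 0 0" --pt "-1 -4.9 3.1 -1.8 0 0 0" --pt "-1 -5.6 3.56 -1.8 0 0 0" --pt "-1 -6.05 3.84 -1.8 0 0 0"

```text
time_s: 10.35
ee_pos: [0.6344, -0.0777, 0.1384]
eef_rot: [-3.141, 0.0, 1.569]
force: [0.6, -0.1, -1.0]
grip_width: 0.0398
grip_force: 20.0
```

Run:
```python
from h import *
ctrl.camera('top');ctrl.camera('top')
im=seg('bottle_small',.164,.18,(.6335,-.075),.03)
cv2.imwrite('pics/s3.png',cv2.resize(im[100:260,180:400,::-1],None,fx=3,fy=3))
```

```text
side 195 z95 0.1783 mid [ 0.6324 -0.0763  0.172 ] ext [0.057 0.026 0.016] med [ 0.6344 -0.0828  0.1733]
  cut 0.6 [320. 176.] 681 min [ 0.617  -0.0954  0.0976] max [ 0.6511 -0.0727  0.1749] topmid [ 0.6355 -0.0762  0.1725] rgb [144. 131. 123.]
{'time_s': np.float64(10.65), 'ee_pos': array([ 0.6331, -0.0741,  0.1388]), 'eef_rot': array([-3.1410e+00, -2.0000e-04,  1.5716e+00]), 'grip_width': np.float64(0.0399), 'grip_force': np.float64(19.9998), 'force': array([ 0.6755,  0.8653, -0.8839])}
```

View pics/s3.png

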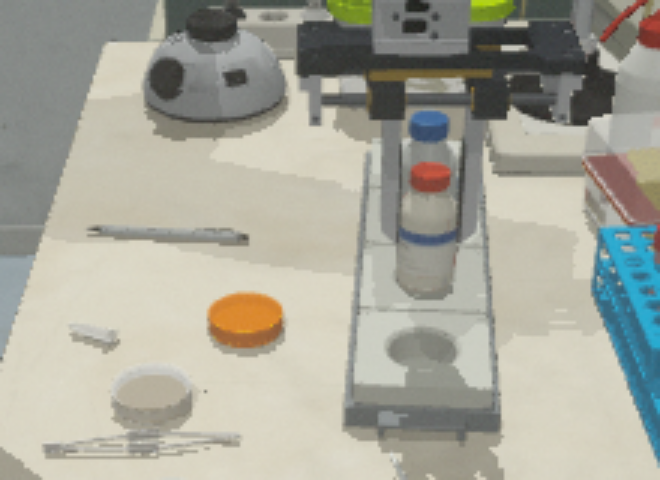

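The small bottle hangs upright, with its cap at crop (430,178), and is centred over well_small. Lowering it.

>>> move_arm --pt "-1 0 0 0.3 0 0 0" --pt "-1 0 0 0.6 0 0 0" --pt "-1 0 0 0.9 0 0 0" --pt "-1 0 0 1.15 0 0 0" --pt "-1 0 0 1.35 0 0 0" --pt "-1 0 0 1.48 0 0 0" --pt "-1 0 0 1.55 0 0 0" --pt "-1 0 0 1.59 0 0 0" --pt "-1 0 0 1.61 0 0 0" --pt "-1 0 0 1.63 0 0 0" --pt "-1 0 0 1.63 0 0 0"

```text
time_s: 11.75
ee_pos: [0.6336, -0.075, 0.0576]
eef_rot: [3.141, 0.0, 1.571]
force: [-0.3, 0.3, -1.2]
grip_width: 0.0396
grip_force: 20.0
```

>>> move_arm --pt "-1 0 0 0.01 0 0 0" --pt "-1 0 0 0.02 0 0 0" --pt "-1 0 0 0.02 0 0 0"

```text
time_s: 12.05
ee_pos: [0.6335, -0.075, 0.0564]
eef_rot: [-3.142, -0.0, 1.571]
force: [0.1, -0.4, -1.1]
grip_width: 0.0398
grip_force: 20.0
```

>>> move_arm --pt "-1 0 0 0.01 0 0 0" --pt "-1 0 0 0.02 0 0 0"

```text
time_s: 12.25
ee_pos: [0.6336, -0.075, 0.056]
eef_rot: [3.141, 0.0, 1.571]
force: [-4.2, 0.8, 9.6]
grip_width: 0.0398
grip_force: 20.0
```

>>> move_arm --pt "-1 0 0 -0.01 0 0 0" --pt "0.5 0 0 -0.01 0 0 0" --pt "0.5 0 0 -0.01 0 0 0" --pt "0.5 0 0 -0.01 0 0 0" --pt "0.5 0 0 -0.4 0 0 0" --pt "0.5 0 0 -0.9 0 0 0" --pt "0.5 0 0 -1.5 0 0 0" --pt "1 0 0 -1.9 0 0 0" --pt "1 -0.1 -0.6 -2.0 0 0 0" --pt "1 -0.2 -1.4 -2.0 0 0 0" --pt "1 -0.3 -2.2 -2.0 0 0 0" --pt "1 -0.38 -2.8 -2.0 0 0 0"

```text
time_s: 13.45
ee_pos: [0.4915, -0.094, 0.1554]
eef_rot: [-3.141, 0.0, 1.571]
force: [0.8, 0.2, 0.4]
grip_width: 0.0938
grip_force: 0.0
```

Run:
```python
from h import *
im=seg('bottle_small',.085,.1,(.6335,-.075),.03)
```

```text
top 89 z95 0.0954 mid [ 0.6324 -0.0724  0.0918] ext [0.025 0.025 0.01 ] med [ 0.6323 -0.0724  0.0923]
  cut 0.53 [285. 170.] 194 min [ 0.6168 -0.091   0.0318] max [ 0.6496 -0.0551  0.0955] topmid [ 0.6123 -0.0733  0.1845] rgb [120.  86.  75.]
side 101 z95 0.0937 mid [ 0.6355 -0.0756  0.0903] ext [0.025 0.027 0.01 ] med [ 0.6356 -0.0794  0.092 ]
  cut 0.71 [318. 209.] 524 min [ 0.6176 -0.0951  0.0304] max [ 0.6536 -0.0717  0.0928] topmid [ 0.6362 -0.0772  0.091 ] rgb [144. 129. 121.]
{'time_s': np.float64(13.65), 'ee_pos': array([ 0.4938, -0.0941,  0.156 ]), 'eef_rot': array([3.1404e+00, 3.0000e-04, 1.5704e+00]), 'grip_width': np.float64(0.0941), 'grip_force': np.float64(0.0), 'force': array([ 0.2432, -0.2444, -0.1079])}
```

>>> move_arm --pt "1 0 -0.5 0 0 0 0" --pt "1 0 -1.0 0.4 0 0 0" --pt "1 0 -1.07 1.0 0 0 0" --pt "1 0 -1.07 1.6 0 0 0" --pt "1 0 -1.07 2.2 0 0 0" --pt "1 0 -1.07 2.6 0 0 0" --pt "1 0 -1.07 2.77 0 0 0" --pt "-1 0 -1.07 2.77 0 0 0" --pt "-1 0 -1.07 2.77 0 0 0" --pt "-1 0 -1.07 2.77 0 0 0" --pt "-1 0 -1.07 2.77 0 0 0" --pt "-1 0 -1.07 2.77 0 0 0" --grip_force 10

```text
time_s: 14.85
ee_pos: [0.4403, -0.094, 0.0175]
eef_rot: [3.141, 0.0, 1.571]
force: [0.5, 0.6, 3.0]
grip_width: 0.0577
grip_force: 10.1
```

>>> move_arm --pt "-1 0 0 0 0 0 0"

```text
time_s: 14.95
ee_pos: [0.4403, -0.0941, 0.0175]
eef_rot: [3.141, 0.0, 1.571]
force: [-1.7, 0.6, 5.8]
grip_width: 0.0579
grip_force: 10.0
```

>>> move_arm --pt "-1 0 0 -0.3 0 0 0" --pt "-1 0 0 -0.9 0 0 0" --pt "-1 0.2 0 -1.7 0 0 0" --pt "-1 0.7 0.3 -2.5 0 0 0" --pt "-1 1.4 0.8 -3.0 0 0 0" --pt "-1 2.2 1.4 -3.0 0 0 0" --pt "-1 3.0 2.0 -3.0 0 0 0" --pt "-1 3.8 2.6 -3.0 0 0 0" --pt "-1 4.6 3.2 -3.0 0 0 0" --pt "-1 5.4 3.75 -3.0 0 0 0" --pt "-1 6.0 4.2 -3.0 0 0 0" --pt "-1 6.31 4.37 -3.0 0 0 0"

```text
time_s: 16.15
ee_pos: [0.6592, 0.2241, 0.1659]
eef_rot: [-3.141, 0.0, 1.573]
force: [0.1, -1.0, -0.7]
grip_width: 0.0582
grip_force: 10.0
```

>>> move_arm --pt "-1 0 0 0.4 0 0 0" --pt "-1 0 0 0.8 0 0 0" --pt "-1 0 0 1.1 0 0 0" --pt "-1 0 0 1.3 0 0 0" --pt "-1 0 0 1.4 0 0 0" --pt "-1 0 0 1.4 0 0 0"

```text
time_s: 16.75
ee_pos: [0.6585, 0.2214, 0.0967]
eef_rot: [-3.141, 0.0, 1.571]
force: [-0.2, 0.1, 0.2]
grip_width: 0.0581
grip_force: 10.0
```

Run:
```python
from h import *
im=seg('dish_large_1',.0,.3,(.659,.221),.0001)
cv2.imwrite('pics/s4.png',cv2.resize(im[80:220,230:400,::-1],None,fx=4,fy=4))
```

```text
cut 0.86 [364. 265.] 391 min [ 0.3742 -0.3128  0.0101] max [ 0.4245 -0.2622  0.019 ] topmid [ 0.3994 -0.2896  0.0167] rgb [171.  97.  44.]
  cut 0.66 [255. 220.] 359 min [ 0.4788 -0.0209  0.0118] max [0.529  0.0267 0.0185] topmid [0.5041 0.0032 0.0165] rgb [176. 100.  45.]
  cut 0.65 [392. 237.] 384 min [ 0.4502 -0.3934  0.0097] max [ 0.4985 -0.3408  0.019 ] topmid [ 0.4745 -0.3688  0.0165] rgb [139. 133. 119.]
  cut 0.87 [233. 328.] 924 min [ 0.4527 -0.3973  0.005 ] max [ 0.5026 -0.3449  0.0175] topmid [ 0.4767 -0.369   0.015 ] rgb [175. 170. 156.]
  cut 0.84 [261. 208.] 387 min [ 0.4805 -0.0272  0.0013] max [0.5313 0.0264 0.0175] topmid [0.5058 0.0006 0.0152] rgb [190. 120.  47.]
  cut 0.59 [195. 295.] 795 min [ 3.764e-01 -3.180e-01  1.000e-04] max [ 0.429  -0.2632  0.0172] topmid [ 0.4032 -0.2897  0.0155] rgb [192. 120.  37.]
{'time_s': np.float64(16.95), 'ee_pos': array([0.6589, 0.2216, 0.0979]), 'eef_rot': array([ 3.1403e+00, -4.0000e-04,  1.5707e+00]), 'grip_width': np.float64(0.0577), 'grip_force': np.float64(10.0), 'force': array([-0.6931,  0.1489,  0.2989])}
```

View pics/s4.png

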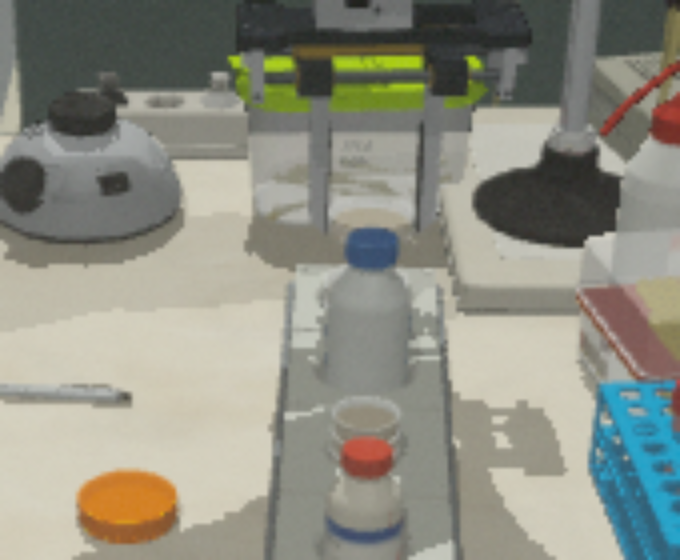

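The dish is held behind the blue cap, at crop (370,215). It is level, so I'll lower it in small steps until contact.

>>> move_arm --pt "-1 0 0 0.25 0 0 0" --pt "-1 0 0 0.45 0 0 0" --pt "-1 0 0 0.56 0 0 0" --pt "-1 0 0 0.62 0 0 0" --pt "-1 0 0 0.64 0 0 0" --pt "-1 0 0 0.65 0 0 0" --pt "-1 0 0 0.65 0 0 0"

```text
time_s: 17.65
ee_pos: [0.6587, 0.2216, 0.0648]
eef_rot: [3.141, -0.0, 1.571]
force: [-0.1, -0.7, -0.6]
grip_width: 0.0578
grip_force: 10.0
```

>>> move_arm --pt "-1 0 0 0.01 0 0 0" --pt "-1 0 0 0.02 0 0 0"

```text
time_s: 17.85
ee_pos: [0.6586, 0.2215, 0.0637]
eef_rot: [3.141, -0.0, 1.571]
force: [1.0, -0.7, 0.0]
grip_width: 0.0578
grip_force: 10.0
```

>>> move_arm --pt "-1 0 0 0.01 0 0 0" --pt "-1 0 0 0.02 0 0 0"

```text
time_s: 18.05
ee_pos: [0.6586, 0.2215, 0.063]
eef_rot: [3.141, -0.0, 1.571]
force: [-5.0, -1.1, 8.4]
grip_width: 0.0578
grip_force: 10.0
```

>>> move_arm --pt "-1 0 0 -0.01 0 0 0" --pt "0.6 0 0 -0.01 0 0 0" --pt "0.6 0 0 -0.01 0 0 0" --pt "0.6 0 0 -0.3 0 0 0" --pt "0.6 0 0 -0.8 0 0 0" --pt "0.6 0 0 -1.5 0 0 0" --pt "1 0 0 -2.1 0 0 0" --pt "1 0 -0.6 -2.4 0 0 0" --pt "1 -0.2 -1.4 -2.4 0 0 0" --pt "1 -0.9 -2.0 -2.4 0 0 0" --pt "1 -1.7 -2.4 -2.4 0 0 0" --pt "1 -2.6 -2.7 -2.4 0 0 0"

```text
time_s: 19.25
ee_pos: [0.5222, 0.0909, 0.1838]
eef_rot: [3.14, -0.0, 1.572]
force: [0.6, -1.0, 0.1]
grip_width: 0.0941
grip_force: 0.0
```

Run:
```python
from h import *
im=seg('dish_large_1',.052,.07,(.659,.221),.045)
```

```text
top 418 z95 0.0637 mid [0.6577 0.221  0.0596] ext [0.055 0.056 0.015] med [0.6574 0.2207 0.061 ]
  cut 0.8 [392. 236.] 404 min [ 0.448  -0.3937  0.0046] max [ 0.4988 -0.3415  0.0191] topmid [ 0.4733 -0.3687  0.0168] rgb [132. 127. 113.]
  cut 0.71 [171. 154.] 428 min [0.6327 0.1958 0.0527] max [0.6839 0.2463 0.0642] topmid [0.6576 0.221  0.0627] rgb [129. 125. 112.]
  cut 0.7 [361. 265.] 380 min [ 0.3754 -0.3123  0.0107] max [ 0.4245 -0.2622  0.0195] topmid [ 0.3995 -0.2894  0.0178] rgb [163.  91.  40.]
side 66 z95 0.0632 mid [0.6605 0.2226 0.058 ] ext [0.056 0.045 0.012] med [0.6441 0.215  0.0608]
  cut 0.87 [263. 203.] 364 min [ 0.4811 -0.0272  0.003 ] max [0.5313 0.0248 0.0174] topmid [ 0.5057 -0.001   0.015 ] rgb [190. 119.  47.]
  cut 0.86 [235. 330.] 908 min [ 0.452  -0.3975  0.0057] max [ 0.502  -0.3443  0.0175] topmid [ 0.4766 -0.3687  0.0152] rgb [174. 169. 155.]
  cut 0.8 [197. 295.] 697 min [ 0.3812 -0.3178  0.0051] max [ 0.4282 -0.2657  0.0172] topmid [ 0.404  -0.2885  0.0151] rgb [194. 117.  28.]
{'time_s': np.float64(19.45), 'ee_pos': array([0.5238, 0.091 , 0.1838]), 'eef_rot': array([ 3.1398e+00, -3.0000e-04,  1.5691e+00]), 'grip_width': np.float64(0.0942), 'grip_force': np.float64(0.0), 'force': array([-0.7629,  0.012 ,  0.2315])}
```

>>> move_arm --pt "1 -0.8 -0.1 0 0 0 0" --pt "1 -1.7 -0.2 0 0 0 0" --pt "1 -2.6 -0.3 0 0 0 0" --pt "1 -3.5 -0.4 0 0 0 0" --pt "1 -4.4 -0.5 0 0 0 0" --pt "1 -5.3 -0.6 0 0 0 0" --pt "1 -6.2 -0.7 0 0 0 0" --pt "1 -7.1 -0.8 0.3 0 0 0" --pt "1 -8.0 -0.9 0.8 0 0 0" --pt "1 -8.8 -0.97 1.3 0 0 0" --pt "1 -9.2 -0.97 1.7 0 0 0" --pt "1 -9.2 -0.97 1.8 0 0 0"

```text
time_s: 20.65
ee_pos: [0.4748, -0.3695, 0.0899]
eef_rot: [-3.139, -0.002, 1.569]
force: [-0.0, 0.4, -0.5]
grip_width: 0.0939
grip_force: 0.0
```

>>> move_arm --pt "1 0 0 0 0 0 0"

```text
time_s: 20.75
ee_pos: [0.4756, -0.3676, 0.0918]
eef_rot: [-3.141, -0.001, 1.571]
force: [0.1, 0.2, 0.4]
grip_width: 0.0936
grip_force: 0.0
```

>>> move_arm --pt "1 -0.02 0 0.4 0 0 0" --pt "1 -0.02 0 0.9 0 0 0" --pt "1 -0.02 0 1.3 0 0 0" --pt "1 -0.02 0 1.48 0 0 0" --pt "1 -0.02 0 1.48 0 0 0" --pt "-1 -0.02 0 1.48 0 0 0" --pt "-1 -0.02 0 1.48 0 0 0" --pt "-1 -0.02 0 1.48 0 0 0" --pt "-1 -0.02 0 1.48 0 0 0" --pt "-1 -0.02 0 1.48 0 0 0" --pt "-1 -0.02 0 1.48 0 0 0" --grip_force 10

```text
time_s: 21.85
ee_pos: [0.4751, -0.3696, 0.0188]
eef_rot: [3.141, 0.0, 1.571]
force: [-1.1, 0.8, 3.0]
grip_width: 0.0576
grip_force: 10.0
```

>>> move_arm --pt "-1 0 0 -0.3 0 0 0" --pt "-1 0 0 -0.9 0 0 0" --pt "-1 0.3 0 -1.6 0 0 0" --pt "-1 0.9 0.1 -2.3 0 0 0" --pt "-1 1.7 0.3 -2.9 0 0 0" --pt "-1 2.5 0.5 -3.0 0 0 0" --pt "-1 3.3 0.7 -3.0 0 0 0" --pt "-1 4.1 0.9 -3.0 0 0 0" --pt "-1 4.9 1.1 -3.0 0 0 0" --pt "-1 5.6 1.3 -3.0 0 0 0" --pt "-1 6.0 1.4 -3.0 0 0 0" --pt "-1 6.0 1.4 -3.0 0 0 0"

```text
time_s: 23.05
ee_pos: [0.5454, -0.0673, 0.1694]
eef_rot: [3.141, -0.0, 1.574]
force: [0.6, 0.4, -0.3]
grip_width: 0.0579
grip_force: 10.0
```

>>> move_arm --pt "-1 0.3 0.1 0 0 0 0" --pt "-1 0.9 0.35 0 0 0 0" --pt "-1 1.6 0.6 0 0 0 0" --pt "-1 2.4 0.9 0 0 0 0" --pt "-1 3.2 1.2 0 0 0 0" --pt "-1 4.0 1.5 0 0 0 0" --pt "-1 4.7 1.8 0 0 0 0" --pt "-1 5.3 2.05 0 0 0 0" --pt "-1 5.7 2.22 0 0 0 0" --pt "-1 5.8 2.27 0 0 0 0" --pt "-1 5.8 2.27 0 0 0 0" --pt "-1 5.8 2.27 0 0 0 0"

```text
time_s: 24.25
ee_pos: [0.6585, 0.2193, 0.1686]
eef_rot: [-3.141, 0.0, 1.57]
force: [0.4, 0.4, 1.1]
grip_width: 0.0581
grip_force: 10.0
```

>>> move_arm --pt "-1 0.02 0 0.4 0 0 0" --pt "-1 0.02 0 0.8 0 0 0" --pt "-1 0.02 0 1.2 0 0 0" --pt "-1 0.02 0 1.45 0 0 0" --pt "-1 0.02 0 1.62 0 0 0" --pt "-1 0.02 0 1.7 0 0 0" --pt "-1 0.02 0 1.73 0 0 0" --pt "-1 0.02 0 1.73 0 0 0"

```text
time_s: 25.05
ee_pos: [0.6588, 0.2215, 0.0825]
eef_rot: [3.141, -0.0, 1.571]
force: [-0.8, -0.0, -0.1]
grip_width: 0.0573
grip_force: 10.0
```

>>> move_arm --pt "-1 0 0 0.01 0 0 0" --pt "-1 0 0 0.02 0 0 0"

```text
time_s: 25.25
ee_pos: [0.6587, 0.2216, 0.0815]
eef_rot: [3.141, -0.0, 1.571]
force: [0.3, -0.2, -0.7]
grip_width: 0.0578
grip_force: 10.0
```

>>> move_arm --pt "-1 0 0 0.01 0 0 0" --pt "-1 0 0 0.02 0 0 0"

```text
time_s: 25.45
ee_pos: [0.6586, 0.2216, 0.08]
eef_rot: [3.141, -0.0, 1.571]
force: [0.2, 0.6, -0.8]
grip_width: 0.0573
grip_force: 10.0
```

>>> move_arm --pt "-1 -0.02 0 0 0 0 0" --pt "-1 -0.02 0 0.01 0 0 0" --pt "-1 -0.02 0 0.02 0 0 0"

```text
time_s: 25.75
ee_pos: [0.6586, 0.2204, 0.0794]
eef_rot: [3.141, 0.0, 1.571]
force: [-2.7, -1.4, 7.4]
grip_width: 0.0579
grip_force: 10.0
```

>>> move_arm --pt "-1 0 0 -0.01 0 0 0" --pt "0.6 0 0 -0.01 0 0 0" --pt "0.6 0 0 -0.01 0 0 0" --pt "0.6 0 0 -0.3 0 0 0" --pt "0.6 0 0 -0.8 0 0 0" --pt "0.6 0 0 -1.5 0 0 0" --pt "1 0 -0.2 -2.0 0 0 0" --pt "1 0 -0.8 -2.1 0 0 0" --pt "1 -0.3 -1.5 -2.1 0 0 0" --pt "1 -1.0 -2.1 -2.1 0 0 0" --pt "1 -1.8 -2.6 -2.1 0 0 0" --pt "1 -2.6 -3.0 -2.1 0 0 0"

```text
time_s: 26.95
ee_pos: [0.5071, 0.0896, 0.1851]
eef_rot: [3.14, -0.0, 1.572]
force: [0.1, 0.3, 0.8]
grip_width: 0.0938
grip_force: 0.0
```

Run:
```python
from h import *
seg('dish_small',.068,.085,(.659,.221),.045)
```

```text
top 438 z95 0.0791 mid [0.6581 0.2212 0.0745] ext [0.057 0.057 0.013] med [0.6575 0.221  0.0759]
  cut 0.47 [334. 237.] 150 min [ 0.4456 -0.2266  0.0086] max [ 0.4775 -0.195   0.0154] topmid [ 0.4605 -0.2117  0.0131] rgb [109. 106.  94.]
side 99 z95 0.0779 mid [0.6612 0.2216 0.0735] ext [0.058 0.055 0.01 ] med [0.6584 0.2223 0.0762]
  cut 0.59 [236. 268.] 309 min [ 0.4477 -0.2326  0.0012] max [ 0.4826 -0.1959  0.0141] topmid [ 0.4647 -0.2141  0.0117] rgb [146. 143. 129.]
{'time_s': np.float64(27.15), 'ee_pos': array([0.5089, 0.0902, 0.1853]), 'eef_rot': array([ 3.1396e+00, -4.0000e-04,  1.5694e+00]), 'grip_width': np.float64(0.094), 'grip_force': np.float64(0.0), 'force': array([ 0.2267,  0.8175, -0.0708])}
```

>>> move_arm --pt "1 -0.8 -0.1 0 0 0 0" --pt "1 -1.7 -0.25 0 0 0 0" --pt "1 -2.6 -0.4 0 0 0 0" --pt "1 -3.5 -0.55 0 0 0 0" --pt "1 -4.4 -0.7 0.3 0 0 0" --pt "1 -5.3 -0.82 0.9 0 0 0" --pt "1 -5.9 -0.9 1.5 0 0 0" --pt "1 -6.06 -0.91 2.1 0 0 0" --pt "1 -6.06 -0.91 2.6 0 0 0" --pt "1 -6.06 -0.91 3.0 0 0 0" --pt "1 -6.06 -0.91 3.0 0 0 0"

```text
time_s: 28.25
ee_pos: [0.4629, -0.2114, 0.0318]
eef_rot: [-3.138, -0.002, 1.572]
force: [-0.1, -0.1, 0.6]
grip_width: 0.0939
grip_force: 0.0
```

>>> move_arm --pt "1 0 0 0.2 0 0 0" --pt "1 0 0 0.34 0 0 0" --pt "1 0 0 0.34 0 0 0" --pt "-1 0 0 0.34 0 0 0" --pt "-1 0 0 0.34 0 0 0" --pt "-1 0 0 0.34 0 0 0" --pt "-1 0 0 0.34 0 0 0" --pt "-1 0 0 0.34 0 0 0" --pt "-1 0 0 0.34 0 0 0" --pt "-1 0 0 0.34 0 0 0" --pt "-1 0 0 0.34 0 0 0" --grip_force 8

```text
time_s: 29.35
ee_pos: [0.463, -0.2125, 0.017]
eef_rot: [3.142, 0.0, 1.571]
force: [-0.5, -0.1, -0.2]
grip_width: 0.0398
grip_force: 8.0
```

>>> move_arm --pt "-1 0 0 -0.3 0 0 0" --pt "-1 0 0 -0.9 0 0 0" --pt "-1 0.2 0.1 -1.7 0 0 0" --pt "-1 0.7 0.4 -2.4 0 0 0" --pt "-1 1.3 0.9 -2.9 0 0 0" --pt "-1 2.0 1.5 -2.9 0 0 0" --pt "-1 2.7 2.1 -2.9 0 0 0" --pt "-1 3.4 2.65 -2.9 0 0 0" --pt "-1 4.1 3.15 -2.9 0 0 0" --pt "-1 4.6 3.5 -2.9 0 0 0" --pt "-1 4.72 3.58 -2.9 0 0 0" --pt "-1 4.72 3.58 -2.9 0 0 0"

```text
time_s: 30.55
ee_pos: [0.6419, 0.024, 0.1614]
eef_rot: [-3.141, 0.0, 1.572]
force: [-0.2, -0.1, 0.0]
grip_width: 0.0396
grip_force: 8.0
```

>>> move_arm --pt "-1 0 0 0.4 0 0 0" --pt "-1 0 0 0.8 0 0 0" --pt "-1 0 0 1.1 0 0 0" --pt "-1 0 0 1.2 0 0 0" --pt "-1 0 0 1.2 0 0 0" --pt "-1 0 0 1.2 0 0 0"

```text
time_s: 31.15
ee_pos: [0.6423, 0.0232, 0.1029]
eef_rot: [3.14, 0.0, 1.57]
force: [0.3, -0.2, 0.2]
grip_width: 0.0399
grip_force: 8.0
```

Run:
```python
from h import *
seg('dish_small',.0,.085,(.659,.221),.0001)
```

```text
cut 0.55 [324. 171.] 183 min [0.6271 0.0027 0.0879] max [0.6617 0.04   0.0997] topmid [0.6447 0.0229 0.097 ] rgb [146. 144. 131.]
{'time_s': np.float64(31.35), 'ee_pos': array([0.6423, 0.0235, 0.1026]), 'eef_rot': array([3.1406, 0.    , 1.5709]), 'grip_width': np.float64(0.039), 'grip_force': np.float64(8.0), 'force': array([ 1.035 , -0.1847,  0.7991])}
```

>>> move_arm --pt "-1 0 -0.02 0.2 0 0 0" --pt "-1 0 -0.02 0.36 0 0 0" --pt "-1 0 -0.02 0.46 0 0 0" --pt "-1 0 -0.02 0.5 0 0 0" --pt "-1 0 -0.02 0.52 0 0 0" --pt "-1 0 -0.02 0.52 0 0 0"

```text
time_s: 31.95
ee_pos: [0.6411, 0.0235, 0.076]
eef_rot: [3.141, 0.0, 1.571]
force: [0.1, 1.1, 1.0]
grip_width: 0.0394
grip_force: 8.0
```

>>> move_arm --pt "-1 0 0 0.01 0 0 0" --pt "-1 0 0 0.02 0 0 0"

```text
time_s: 32.15
ee_pos: [0.6412, 0.0235, 0.0752]
eef_rot: [3.141, 0.0, 1.571]
force: [0.1, 0.2, -0.8]
grip_width: 0.0393
grip_force: 8.0
```

>>> move_arm --pt "-1 0 0 0.01 0 0 0" --pt "-1 0 0 0.02 0 0 0"

```text
time_s: 32.35
ee_pos: [0.6411, 0.0235, 0.0741]
eef_rot: [3.141, 0.0, 1.571]
force: [-1.9, 0.1, 5.4]
grip_width: 0.0396
grip_force: 8.0
```

Contact at the expected height. Releasing and retreating.

>>> move_arm --pt "-1 0 0 -0.01 0 0 0" --pt "0.3 0 0 -0.01 0 0 0" --pt "0.3 0 0 -0.01 0 0 0" --pt "0.3 0 0 -0.01 0 0 0" --pt "0.3 0 0 -0.3 0 0 0" --pt "0.3 0 0 -0.9 0 0 0" --pt "0.3 0 0 -1.6 0 0 0" --pt "1 0 -0.5 -2.2 0 0 0" --pt "1 0 -1.3 -2.5 0 0 0" --pt "1 0 -2.2 -2.5 0 0 0" --pt "1 0 -3.0 -2.5 0 0 0" --pt "1 0 -3.6 -2.5 0 0 0"

```text
time_s: 33.55
ee_pos: [0.4591, 0.0236, 0.2001]
eef_rot: [3.14, 0.0, 1.571]
force: [0.6, 0.8, -0.3]
grip_width: 0.0934
grip_force: 0.0
```

Run:
```python
from h import *
im=seg('dish_small',.062,.08,(.6415,.0235),.03)
cv2.imwrite('pics/s5.png',cv2.resize(im[90:260,180:400,::-1],None,fx=3.5,fy=3.5))
im,_=snap('top');cv2.imwrite('pics/t5.png',cv2.resize(im[120:300,130:430,::-1],None,fx=2.6,fy=2.6))
```

```text
top 194 z95 0.0724 mid [0.6402 0.0239 0.0691] ext [0.039 0.036 0.012] med [0.6408 0.0238 0.0691]
  cut 0.68 [247. 163.] 196 min [0.6228 0.0062 0.0627] max [0.6572 0.0396 0.0729] topmid [0.6402 0.0237 0.071 ] rgb [109. 106.  97.]
side 164 z95 0.0715 mid [0.6435 0.0227 0.0673] ext [0.037 0.045 0.01 ] med [0.6434 0.0173 0.0692]
  cut 0.54 [323. 181.] 156 min [0.6273 0.0029 0.0619] max [0.659  0.0386 0.0718] topmid [0.6432 0.0203 0.0692] rgb [145. 142. 129.]
{'time_s': np.float64(33.75), 'ee_pos': array([0.4615, 0.0235, 0.2003]), 'eef_rot': array([3.1393e+00, 1.0000e-04, 1.5708e+00]), 'grip_width': np.float64(0.0939), 'grip_force': np.float64(0.0), 'force': array([0.9539, 0.3011, 0.2399])}
```

View pics/s5.png

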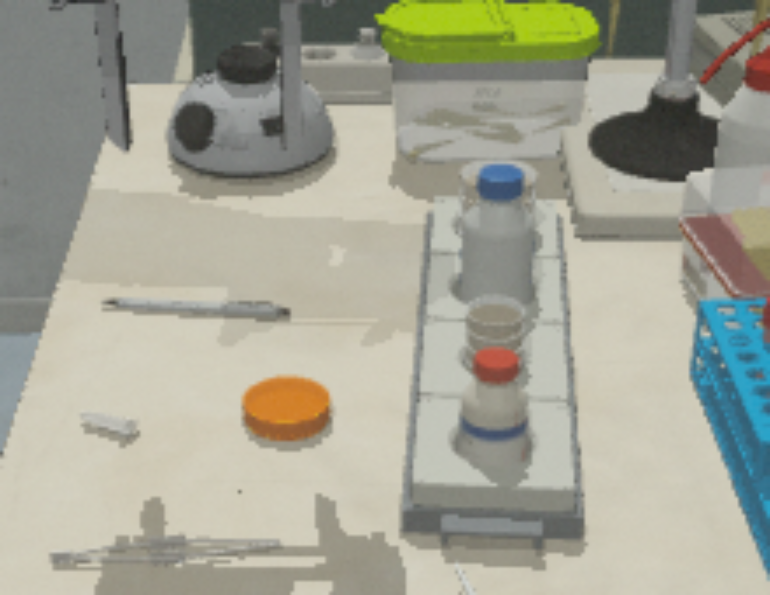

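View pics/t5.png

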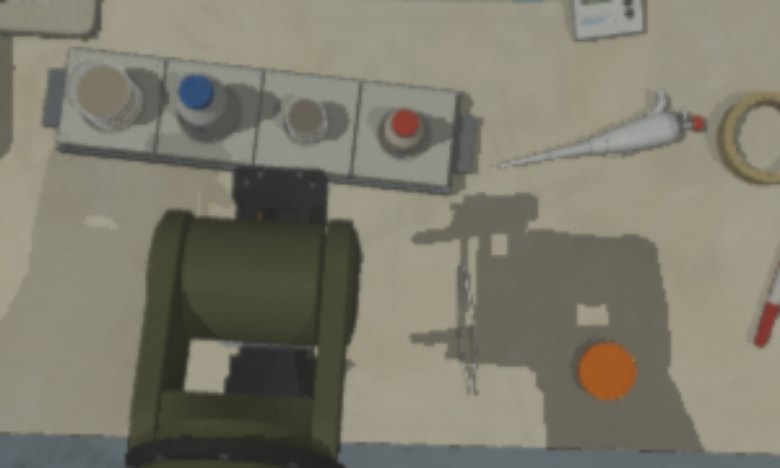

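Both bottles stand upright in their wells: the blue cap is at (197,92) and the red at (405,123) in the top crop. All the dishes sit centred on their piles at (106,92) and (306,119), and the orange dishes are untouched.

```bash
python3 -c "
from station import ctrl
print(ctrl.hand_in())"
```

```text
the job is handed in; nothing more can be done
None
```

The job is handed in: both bottles are upright in their own wells, both large dishes are on the large pile and the small dish is on the small one, each set down on contact, at about 34 s of the 144 s allowed.

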